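# Flip the stock tags on the component bins

### The arm

A 7-joint arm with a two-finger parallel gripper is mounted at the origin on the work surface. World frame = base frame: x ahead of the robot, y to its left, z up, the work surface at z = 0. Lengths are in mm, angles in degrees, forces in N, time in s.
With the tool pointing down it reaches from about 425 to 800 mm from the base axis. Payload 8.3 kg.
Tool frame: the origin (TCP) lies midway between the tips of the shut fingers; the grasp point (between the pads) lies 19 mm behind it; z points along the fingers, y is the direction in which the jaws open and shut (so a half turn about z gives the same grasp; the last joint's range is limited). The gripper opens to 85 mm and grips with 20 to 120 N. Pads are 22 mm wide; open, the fingers measure 114 mm over their backs; the gripper's body (76 mm by 85 mm) begins 54 mm behind the grasp point. The pads swing forward as they close: fully open they stand 13 mm farther back than shut.
Start: joints at [67.328, 21.967, 0.94, 78.501, -0.361, 79.538, -2.664], TCP at [204.218, -590.676, 231.279] pointing down, gripper open.
Joint ranges: [-169.22, 169.22], [-14.56, 117.87], [-87.37, 89.26], [10.42, 133.3], [-82.24, 262.24], [0.94, 117.77], [-172.7, 172.7]. Speed limits (degrees/s): [136.94, 136.94, 172.46, 172.46, 180, 180, 180].

### API

Orientations are given as [roll, pitch, yaw] about the fixed x, y, z axes, in that order (R = Rz(yaw) Ry(pitch) Rx(roll)).
In Python, from workcell import ctrl gives the robot as it stands.
- The arm moves only by the tool move_arm, never from a script. Its argument "increments" is a list that holds one entry, the list of rows, each a list of 5 numbers: the shift along the tool's x, y, z in cm, then the turn about the tool's z in degrees, then the opening, from 0 (shut) to 1 (fully open). A call has 1 to 10 rows; each row shifts and turns the commanded pose from where the row before left it, along the tool's axes as they then stand; what a row does not reach is not made up. A row lasts 1/8 s, in which the tool goes at most 62.5 mm and 10.7 degrees, less where a joint would pass 70% of its speed; a pose out of reach is approached as far as the arm can. A call with a gripper value outside its range is refused whole. The fingers move at their own pace and stop on an object; "newtons" is the grip in N (left out, the last holds). Time passes only in rows, so rows that do not move let the fingers close. It gives the time, the measured TCP pose, the force and the opening at its end, in the units of the state.
- ctrl.read_state(): the state, without advancing time (a new reading comes with each control period).
- ctrl.capture(name): name is "side" or "top" or "wrist"; returns a dict with "frame" (384x512x3 uint8, red, green, blue), "fx", "fy", "cx", "cy" (pixels), "pose" (4x4, takes a point from camera to world coordinates). Camera axes: x right, y down, z forward; pixel columns grow to the right and rows downward; lengths in mm; the calibration is good to about 2 mm. A picture is of the moment at which its call begins. There is no depth.
- ctrl.finish_job(): hands the job in, once; it reports no verdict.
The state is a dict: "time": time; "joint_pos": joint angles; "joint_velocities": joint speeds; "joint_torque": joint torques, N m; "tcp_pos": TCP position; "ee_rot": TCP orientation; "contact_force": force on the tool from outside, world axes, zero at the start; "torque": the same for the moment, N m; "finger_gap": finger opening in mm.
Only numpy, scipy, OpenCV 4.12 (cv2) and the standard library are available. Lean on these libraries where they do the work, as an engineer would, in place of code of your own. Each camera call takes 0.05 s, during which the arm holds its last target. There are 200 camera calls.

### The job

Each component bin has a hinged two-faced stock tag at its front: push the wrong ones over gently with the fingertips, so that only the full bins show the green face up and the empty bins show the red one. Do not shift, tip or lift the bins, and do not disturb the solder spool, flux tin or screwdriver.

Things in the scene. Friction and masses are not known exactly. Their poses are not given: they have to be found in the camera images.
- board: Fixed plywood board 270 x 580 x 12 mm flat on the bench; origin at the centre of its underside, x away from the robot, y along the row of bins, z up. Its yaw and place vary. The four bins stand loose on it (bottoms at z = 12 mm) in a row along its y, 135 mm apart, in any order, square to it.
- bin_caps: FULL bin, heaped with blue capacitors. Loose grey open bin 100 (x) x 85 (y) x 50 mm high, with a black tag block 76 x 30 x 44 mm joined to its -x (robot) side, under the tag. Origin: centre of the bin's underside; axes as the board's. Contents of full bins rise to 65 mm at most. About 250 g empty, 500 to 600 g full.
- tag_caps_hinge (a point): Centre of the hinge line of this bin's tag: 88 mm to -x of the bin's origin, 55 mm above the bin's underside (67 mm above the bench). The line runs along the bin's x, level. The leaning tag's free edge is 37 mm to the side and 29 mm above it. A level sideways push of under 1 N on that edge raises the tag; past upright it falls over by itself.
- tag_caps (a joint): Tag of bin_caps: stiff slippery 25 g plate 60 mm along the hinge, 48 mm from hinge to free edge, 4 mm thick, 6 mm bead on the free edge. It flops sideways to rest at either stop. 0 = upright; +0.9 rad = leaning to the bin's -y, GREEN face up; -0.9 rad = leaning to the bin's +y, RED face up.
- bin_brass: FULL bin, heaped with brass standoffs. Loose grey open bin 100 (x) x 85 (y) x 50 mm high, with a black tag block 76 x 30 x 44 mm joined to its -x (robot) side, under the tag. Origin: centre of the bin's underside; axes as the board's. Contents of full bins rise to 65 mm at most. About 250 g empty, 500 to 600 g full.
- tag_brass_hinge (a point): Centre of the hinge line of this bin's tag: 88 mm to -x of the bin's origin, 55 mm above the bin's underside (67 mm above the bench). The line runs along the bin's x, level. The leaning tag's free edge is 37 mm to the side and 29 mm above it. A level sideways push of under 1 N on that edge raises the tag; past upright it falls over by itself.
- tag_brass (a joint): Tag of bin_brass: stiff slippery 25 g plate 60 mm along the hinge, 48 mm from hinge to free edge, 4 mm thick, 6 mm bead on the free edge. It flops sideways to rest at either stop. 0 = upright; +0.9 rad = leaning to the bin's -y, GREEN face up; -0.9 rad = leaning to the bin's +y, RED face up.
- bin_empty1: EMPTY bin, bare grey floor. Loose grey open bin 100 (x) x 85 (y) x 50 mm high, with a black tag block 76 x 30 x 44 mm joined to its -x (robot) side, under the tag. Origin: centre of the bin's underside; axes as the board's. Contents of full bins rise to 65 mm at most. About 250 g empty, 500 to 600 g full.
- tag_empty1_hinge (a point): Centre of the hinge line of this bin's tag: 88 mm to -x of the bin's origin, 55 mm above the bin's underside (67 mm above the bench). The line runs along the bin's x, level. The leaning tag's free edge is 37 mm to the side and 29 mm above it. A level sideways push of under 1 N on that edge raises the tag; past upright it falls over by itself.
- tag_empty1 (a joint): Tag of bin_empty1: stiff slippery 25 g plate 60 mm along the hinge, 48 mm from hinge to free edge, 4 mm thick, 6 mm bead on the free edge. It flops sideways to rest at either stop. 0 = upright; +0.9 rad = leaning to the bin's -y, GREEN face up; -0.9 rad = leaning to the bin's +y, RED face up.
- bin_empty2: EMPTY bin, bare grey floor. Loose grey open bin 100 (x) x 85 (y) x 50 mm high, with a black tag block 76 x 30 x 44 mm joined to its -x (robot) side, under the tag. Origin: centre of the bin's underside; axes as the board's. Contents of full bins rise to 65 mm at most. About 250 g empty, 500 to 600 g full.
- tag_empty2_hinge (a point): Centre of the hinge line of this bin's tag: 88 mm to -x of the bin's origin, 55 mm above the bin's underside (67 mm above the bench). The line runs along the bin's x, level. The leaning tag's free edge is 37 mm to the side and 29 mm above it. A level sideways push of under 1 N on that edge raises the tag; past upright it falls over by itself.
- tag_empty2 (a joint): Tag of bin_empty2: stiff slippery 25 g plate 60 mm along the hinge, 48 mm from hinge to free edge, 4 mm thick, 6 mm bead on the free edge. It flops sideways to rest at either stop. 0 = upright; +0.9 rad = leaning to the bin's -y, GREEN face up; -0.9 rad = leaning to the bin's +y, RED face up.
- spool: Solder spool, bystander, standing loose on the bench: 48 mm diameter, 50 mm high, silver with blue flanges; origin at the centre of its underside.
- fluxtin: Flux tin, bystander, loose on the bench: silver-coloured round tin 52 mm diameter, 30 mm high; origin at the centre of its underside.
- driver: Screwdriver with yellow handle, bystander, lying loose on the bench beyond the board, 170 mm long; origin under its middle.

How it is judged:
By the outcome, as a careful person would: the job done as asked, in the order asked, and still so for the second after the job is handed in, with the robot touching nothing.
It also fails if it takes over 40 s, if anything falls off the work surface, if the arm or the gripper's body presses on something with over 40 N, if the wrist force passes 120 N, or if a joint passes its speed limit or range.

## Working session

There is one attempt and no reset: what is moved stays moved. The work goes in short steps, Python scripts to look and compute and a tool call to move; the robot and the scene stay as the last step left them, time stands still between calls to the robot, and variables do not carry over. Pictures are saved under pics/ and viewed, about 8 in all and at most 12, crops included, and the job is handed in when it is done.

Besides the shell and the picture viewer there is one more tool, called after "Emit:" as name(argument=value, ...), one argument or row to a line, values as JSON. move_arm: Moves the arm, as the interface text tells. Its arguments: {"type":"object","properties":{"increments":{"type":"array"},"newtons":{"type":"number"}},"required":["increments"]}

```bash
mkdir -p pics; python3 - <<'E'
from workcell import ctrl
import cv2,pickle
d={n:ctrl.capture(n) for n in("top","side")}
pickle.dump(d,open("c0.pkl","wb"))
for n in d: cv2.imwrite(f"pics/{n}0.png",cv2.cvtColor(d[n]["frame"],cv2.COLOR_RGB2BGR)); print(n,d[n]["fx"],d[n]["cx"],d[n]["cy"],d[n]["pose"].round(3).tolist())
s=ctrl.read_state();print(s)
E
```

```text
top 359.0354115554118 249.61777470425673 192.7471678914225 [[0.004, -0.996, 0.092, 509.81], [-1.0, -0.004, 0.001, 20.986], [-0.001, -0.092, -0.996, 832.653], [0.0, 0.0, 0.0, 1.0]]
side 365.1176568624991 260.05165077840815 189.3421590150871 [[-0.881, -0.356, 0.311, 376.447], [-0.473, 0.675, -0.566, 381.464], [-0.008, -0.646, -0.763, 574.543], [0.0, 0.0, 0.0, 1.0]]
{'time': 0.1, 'joint_pos': array([67.32876252, 22.01014632,  0.9400937 , 78.55591203, -0.36127591,
       79.53687317, -2.66422679]), 'joint_velocities': array([-0.01631269, -0.13975005, -0.03850578, -0.11062341, -0.09110229,
        0.08731859,  0.04382943]), 'joint_torque': array([ 3.49317124e-03, -6.29134011e+01,  8.48099068e-01, -3.72762108e+01,
        1.70489674e-02,  1.04183066e-02,  4.83391136e-05]), 'tcp_pos': array([ 204.04656646, -590.2764802 ,  230.37730903]), 'ee_rot': array([-1.79899926e+02,  1.80630929e-03,  1.90691967e+01]), 'contact_force': array([ 0.69482123, -0.01205565, -0.58890496]), 'torque': array([0.01906156, 0.07110142, 0.03748081]), 'finger_gap': 85.73590447990155}
```

View pics/top0.png

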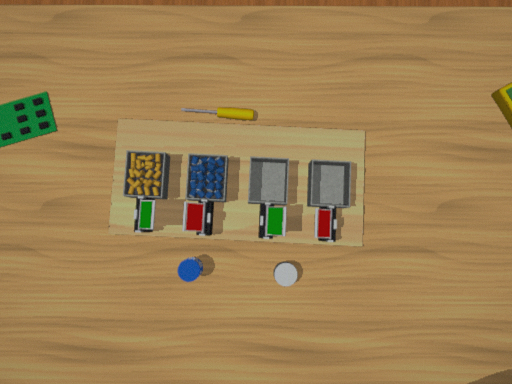

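View pics/side0.png

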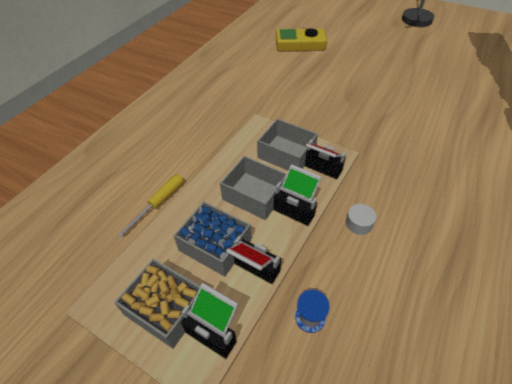

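The row from left to right (+y to -y) is brass with green at about (146,215), caps with red at (195,217), empty with green at (275,220), and empty with red at (325,223). So the caps tag and the third bin's tag are wrong. Next I'll measure them.

```bash
cat > m.py <<'E'
import cv2,pickle,numpy as np
def ray(c,u,v,z):
    P=c["pose"];d=P[:3,:3]@[(u-c["cx"])/c["fx"],(v-c["cy"])/c["fy"],1];o=P[:3,3]
    return (o+d*(z-o[2])/d[2]).round(1)
def blobs(c,col,amin=60):
    f=c["frame"].astype(int);r,g,b=f[...,0],f[...,1],f[...,2]
    m={"g":(g>110)&(r<70)&(b<90),"r":(r>110)&(g<60)&(b<60)}[col].astype(np.uint8)
    return [(s,tuple(ct),tuple(k[:5])) for k,ct in zip(*[cv2.connectedComponentsWithStats(m)[i] for i in(2,3)]) for s in [k[4]] if s>amin][1:]
E
python3 - <<'E'
from m import *
d=pickle.load(open("c0.pkl","rb"));c=d["top"]
for n in d:
  for col in "gr":
    for s,ct,bb in blobs(d[n],col): print(n,col,[round(x,1) for x in ct],bb,ray(d[n],*ct,84))
# bin rims: board corners and bin corners by grey contour
hsv=cv2.cvtColor(c["frame"],cv2.COLOR_RGB2HSV)
m=((hsv[...,1]<60)&(hsv[...,2]<190)).astype(np.uint8); m[:145]=0;m[210:]=0
for k in cv2.findContours(cv2.morphologyEx(m,cv2.MORPH_CLOSE,np.ones((5,5))),0,2)[0]:
    if cv2.contourArea(k)>500:
        r=cv2.minAreaRect(k);print("bin",r,ray(c,*r[0],62))
for p in[(118,120),(365,130),(363,245),(109,233)]: print("board",ray(c,*p,12))
E
```

```text
top g [np.float64(24.0), np.float64(118.8)] (np.int32(0), np.int32(92), np.int32(56), np.int32(54), np.int32(1459)) [735.9 504.2  84. ]
top g [np.float64(145.4), np.float64(214.4)] (np.int32(139), np.int32(202), np.int32(13), np.int32(26), np.int32(273)) [533.  238.7  84. ]
top g [np.float64(274.8), np.float64(220.7)] (np.int32(267), np.int32(207), np.int32(16), np.int32(28), np.int32(379)) [521.  -30.9  84. ]
top r [np.float64(194.3), np.float64(216.7)] (np.int32(186), np.int32(204), np.int32(17), np.int32(26), np.int32(382)) [528.5 136.8  84. ]
top r [np.float64(323.7), np.float64(223.5)] (np.int32(318), np.int32(210), np.int32(12), np.int32(27), np.int32(294)) [ 515.5 -132.3   84. ]
side g [np.float64(300.2), np.float64(182.9)] (np.int32(284), np.int32(169), np.int32(34), np.int32(29), np.int32(577)) [520.4 -29.5  84. ]
side g [np.float64(212.0), np.float64(309.5)] (np.int32(192), np.int32(289), np.int32(41), np.int32(42), np.int32(947)) [532.5 239.5  84. ]
side r [np.float64(250.9), np.float64(253.7)] (np.int32(232), np.int32(244), np.int32(39), np.int32(21), np.int32(346)) [528.  137.7  84. ]
bin ((328.9083251953125, 184.4346466064453), (42.63543701171875, 49.97560501098633), 1.7899105548858643) [ 599.8 -149.4   62. ]
bin ((267.89776611328125, 182.95407104492188), (39.50738525390625, 52.70426940917969), 2.385944128036499) [602.5 -17.6  62. ]
bin ((205.5600128173828, 181.9199981689453), (42.0462760925293, 56.57941818237305), 3.1798300743103027) [604.3 117.2  62. ]
bin ((145.71124267578125, 180.18698120117188), (44.37734603881836, 59.100990295410156), 3.945185899734497) [607.6 246.7  62. ]
board [755.6 330.5  12. ]
board [ 733.7 -246.7   12. ]
board [ 467.8 -235.3   12. ]
board [492.7 341.1  12. ]
```

Emit:
move_arm(
  increments=[
    [[0,0,0,7.3,0],[0,0,0,7.3,0],[0,0,0,7.2,0],[2.4,-4.35,0,0,0],[2.4,-4.35,0,0,0],[2.4,-4.35,0,0,0],[2.4,-4.35,0,0,0],[2.4,-4.35,0,0,0],[2.4,-4.35,0,0,0],[2.4,-4.35,0,0,0]],
  ],
)

```text
time: 1.35
tcp_pos: [387.0, -292.9, 231.1]
ee_rot: [-180.0, 0.0, -2.7]
contact_force: [1.0, 0.3, -0.4]
finger_gap: -0.0
```

Emit:
move_arm(
  increments=[
    [[2.4,-4.35,0,0,0],[2.4,-4.35,0,0,0],[2.4,-4.35,0,0,0],[2.4,-4.35,0,0,0],[2.4,-4.35,0,0,0],[0,0,0,0,0],[0,0,0,0,0]],
  ],
)

```text
time: 2.22
tcp_pos: [516.4, -83.4, 230.8]
ee_rot: [180.0, 0.1, -2.7]
contact_force: [-0.2, -0.3, 0.1]
finger_gap: -0.1
```

Emit:
move_arm(
  increments=[
    [[0,0,4,0,0],[0,0,4,0,0],[0,0,2.5,0,0],[0,0,0,0,0],[0,0,0,0,0]],
  ],
)

```text
time: 2.85
tcp_pos: [517.2, -84.0, 127.5]
ee_rot: [180.0, -0.1, -2.8]
contact_force: [0.1, -0.5, 1.1]
finger_gap: -0.0
```

```bash
python3 - <<'E'
from workcell import ctrl
import cv2,numpy as np
f=[cv2.cvtColor(ctrl.capture(n)["frame"],cv2.COLOR_RGB2BGR) for n in("side","wrist")]
a=cv2.resize(f[0][90:270,200:400],(400,360)); b=cv2.resize(f[1],(400,300))
b=cv2.copyMakeBorder(b,0,60,0,0,0)
cv2.imwrite("pics/a1.png",np.hstack([a,b]));print(ctrl.read_state()["tcp_pos"])
E
```

```text
[517.62479218 -83.50454968 127.91912399]
```

View pics/a1.png

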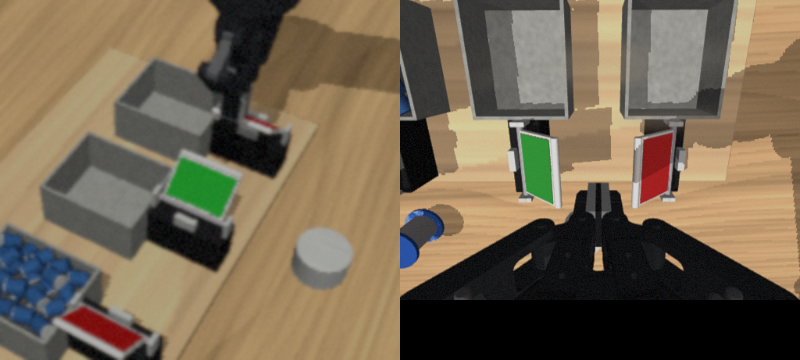

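The wrist view shows the shut fingers (about 598,190) midway between the green tag's edge (about 560) and the red tag's edge (about 635). I can lower there.

Emit:
move_arm(
  increments=[
    [[0,0,2,0,0],[0,0,2,0,0],[0,0,0,0,0],[0,-0.6,0,0,0],[0,-0.6,0,0,0],[0,-0.6,0,0,0],[0,-0.6,0,0,0],[0,-0.6,0,0,0],[0,-0.6,0,0,0],[0,0,0,0,0]],
  ],
)

```text
time: 4.2
tcp_pos: [518.6, -46.4, 86.4]
ee_rot: [-180.0, -0.0, -2.7]
contact_force: [-0.9, -1.4, 2.3]
finger_gap: -0.0
```

Emit:
move_arm(
  increments=[
    [[0,-0.5,0,0,0],[0,-0.5,0,0,0],[0,-0.5,0,0,0],[0,-0.5,0,0,0],[0,-0.5,0,0,0],[0,0,0,0,0]],
  ],
)

```text
time: 4.95
tcp_pos: [519.6, -21.0, 86.2]
ee_rot: [-180.0, 0.0, -2.7]
contact_force: [-0.7, -1.5, 1.2]
finger_gap: 0.4
```

```bash
python3 - <<'E'
from workcell import ctrl
from m import *
f=[]
for n in("side","wrist"):
    c=ctrl.capture(n);f.append(cv2.cvtColor(c["frame"],cv2.COLOR_RGB2BGR))
    for col in "gr":
        for s,ct,bb in blobs(c,col): print(n,col,s,np.round(ct))
a=cv2.resize(f[0][90:270,200:400],(400,360)); b=cv2.copyMakeBorder(cv2.resize(f[1],(400,300)),0,60,0,0,0)
cv2.imwrite("pics/a2.png",np.hstack([a,b]));s=ctrl.read_state();print(s["tcp_pos"],s["contact_force"])
E
```

```text
side g 571 [286. 199.]
side g 934 [212. 310.]
side r 340 [251. 254.]
wrist g 4406 [190. 232.]
wrist r 2011 [464. 240.]
wrist r 460 [  5. 258.]
[519.60204127 -21.23125133  86.10853867] [-0.2655155  -0.26526554  1.13518611]
```

View pics/a2.png

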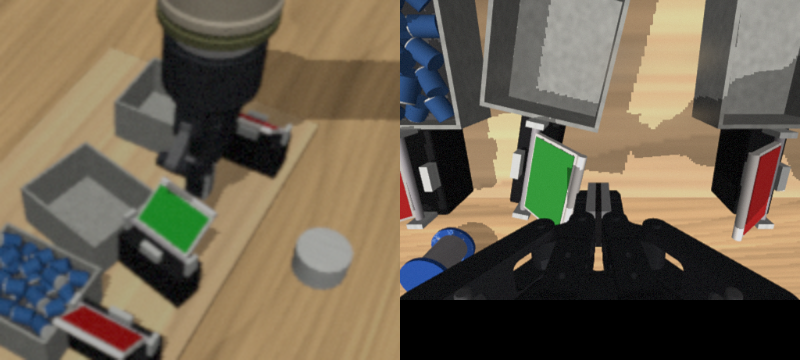

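The tag did not rise and the push swung the bin instead. The widening knuckle, seen at about (575-620, 210) in the wrist view, probably jammed the bead. I'll back off, measure the shift and mend it.

Emit:
move_arm(
  increments=[
    [[0,1,0,0,0],[0,1.5,0,0,0],[0,1.0,-1,0,0],[0,0,-6,0,0],[0,0,-6,0,0],[0,6,0,0,0],[0,6,0,0,0],[0,6,0,0,0],[0,6,0,0,0],[0,0,0,0,0]],
  ],
)

```text
time: 6.3
tcp_pos: [503.7, -304.0, 216.3]
ee_rot: [179.9, 0.1, -3.3]
contact_force: [-0.6, 0.6, -0.2]
finger_gap: 0.2
```

```bash
python3 - <<'E'
from workcell import ctrl
from m import *
d={n:ctrl.capture(n) for n in("side","top","wrist")};pickle.dump(d,open("c1.pkl","wb"))
d0=pickle.load(open("c0.pkl","rb"));s=ctrl.read_state();print(s["tcp_pos"],s["contact_force"])
for n in("side","top"):
    for col in "gr":
        for s,ct,bb in blobs(d[n],col): print(n,col,s,np.round(ct,1),ray(d[n],*ct,84))
B=lambda c:cv2.cvtColor(c["frame"],cv2.COLOR_RGB2BGR)
t=[cv2.resize(B(x["top"])[140:250,230:300],(350,550),interpolation=cv2.INTER_CUBIC) for x in(d0,d)]
cv2.imwrite("pics/a3.png",np.hstack(t))
E
```

```text
[ 506.64167658 -296.22894308  216.6572197 ] [-0.07208162  0.63439096  0.04870874]
side g 581 [286.4 198.9] [526.5  15.1  84. ]
side g 943 [212.1 309.5] [532.5 239.5  84. ]
side r 344 [251.1 253.7] [527.6 137.6  84. ]
top g 1466 [ 24.1 118.8] [736.  504.1  84. ]
top g 271 [145.5 214.4] [533.1 238.6  84. ]
top g 355 [253.3 217.6] [527.2  13.9  84. ]
top r 385 [194.2 216.8] [528.4 137.   84. ]
top r 296 [323.7 223.5] [ 515.4 -132.4   84. ]
```

View pics/a3.png

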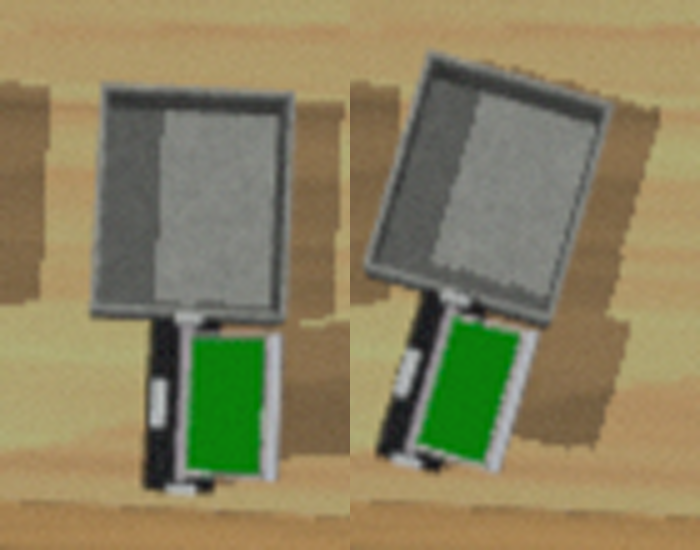

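```bash
python3 - <<'E'
from m import *
d=pickle.load(open("c1.pkl","rb"));c=d["top"]
a=[(251,157),(288.6,159),(286.6,204),(248.4,203)];b=[(246,150.4),(282,161),(270.4,205),(233.4,194.4)]
gt=lambda c:[x for x in blobs(c,"g") if 205<x[1][1]<225 and x[1][0]>240][0][1]
A=np.array([ray(c,*p,62)[:2] for p in a]);Bq=np.array([ray(c,*p,62)[:2] for p in b])
print(A.tolist(),A.mean(0));print(Bq.tolist(),Bq.mean(0))
for Q in(A,Bq):
    v=Q[1]-Q[0]+Q[2]-Q[3];w=Q[0]-Q[3]+Q[1]-Q[2]; print(np.linalg.norm(v)/2,np.linalg.norm(w)/2,np.degrees(np.arctan2(v[0],-v[1])),np.degrees(np.arctan2(w[1],w[0])))
# same from colour: angle of tag rectangles
for x in(pickle.load(open("c0.pkl","rb")),d):
    f=x["top"]["frame"].astype(int);m=((f[...,1]>110)&(f[...,0]<70)&(f[...,2]<90)).astype(np.uint8);m[:,:240]=0
    ys,xs=np.nonzero(m);r=cv2.minAreaRect(np.c_[xs,ys].astype(np.float32));print(r)
E
```

```text
[[659.2, 19.1], [655.1, -62.7], [557.1, -57.7], [559.0, 24.4]] [607.6   -19.225]
[[673.8, 30.1], [650.7, -48.3], [554.8, -22.9], [577.4, 56.8]] [614.175   3.925]
82.00489314668974 99.23372662557829 -2.096529796701234 -2.9748543382570154
82.28623821757805 99.61638921382368 -16.122337483648423 -15.159272709458504
((274.73345947265625, 220.56491088867188), (14.243444442749023, 26.805004119873047), 3.012787342071533)
((253.36940002441406, 217.34393310546875), (13.543983459472656, 26.52363395690918), 16.389541625976562)
```

Emit:
move_arm(
  increments=[
    [[0,0,0,6.2,0.4],[0,0,0,6.2,0.4],[0,0,0,0,0.4],[0,0,0,0,0.4]],
  ],
)

```text
time: 6.95
tcp_pos: [506.9, -295.8, 216.7]
ee_rot: [-180.0, -0.0, -14.9]
contact_force: [-0.1, 0.2, 0.5]
finger_gap: 34.3
```

```bash
cat > go.py <<'E'
import sys,numpy as np
from scipy.spatial.transform import Rotation as R
from workcell import ctrl
s=ctrl.read_state();r=R.from_euler("xyz",s["ee_rot"],degrees=True)
print(s["time"],s["tcp_pos"].round(1),s["ee_rot"].round(1),s["finger_gap"])
for a in sys.argv[1:]: print(a,(r.inv().apply(np.array(eval(a))-s["tcp_pos"])/10).round(2))
E
python3 go.py 602.8,-35.6,40
```

```text
6.95 [ 506.9 -295.8  216.7] [-180.    -0.   -14.9] 34.30571970560732
602.8,-35.6,40 [  2.56 -27.6   17.67]
```

Emit:
move_arm(
  increments=[
    [[0.5,-5.5,0,1,0.4],[0.5,-5.5,0,0,0.4],[0.5,-5.5,0,0,0.4],[0.5,-5.5,0,0,0.4],[0.5,-5.5,0,0,0.4],[0,0,4,0,0.4],[0,0,5,0,0.4],[0,0,0,0,0.4],[0,0,0,0,0.4]],
  ],
)

```text
time: 8.07
tcp_pos: [607.0, -39.1, 128.3]
ee_rot: [-180.0, -0.1, -16.1]
contact_force: [0.5, 0.5, 1.2]
finger_gap: 34.4
```

```bash
python3 go.py 602.8,-35.6,42; python3 - <<'E'
from workcell import ctrl
from m import *
f=[cv2.cvtColor(ctrl.capture(n)["frame"],cv2.COLOR_RGB2BGR) for n in("wrist","side")]
cv2.imwrite("pics/a4.png",np.hstack([cv2.resize(x,(400,300)) for x in (f[0],f[1][90:270,160:400])]))
E
```

```text
8.075 [607.  -39.1 128.3] [-1.80e+02 -1.00e-01 -1.61e+01] 34.445671882237434
602.8,-35.6,42 [-0.52 -0.22  8.63]
```

View pics/a4.png

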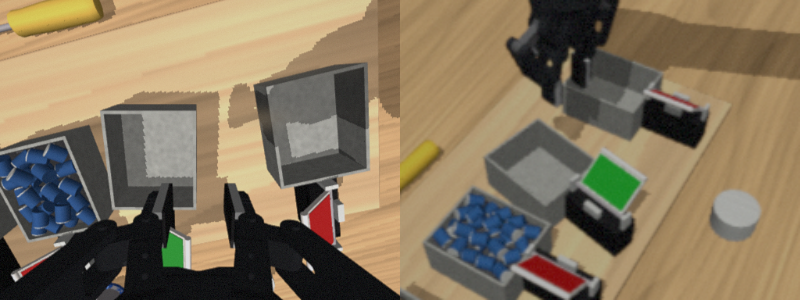

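Emit:
move_arm(
  increments=[
    [[-0.4,-0.2,3,0,0.4],[0,0,3,0,0.4],[0,0,2.6,0,0.4],[0,0,0,0,0.4],[0,0,0,0,0],[0,0,0,0,0],[0,0,0,0,0],[0,0,0,0,0]],
  ],
  newtons=20,
)

```text
time: 9.18
tcp_pos: [604.3, -35.9, 42.5]
ee_rot: [-179.9, -0.2, -16.1]
contact_force: [-0.2, 0.7, 6.9]
finger_gap: 2.2
```

```bash
python3 go.py; python3 - <<'E'
from workcell import ctrl
from m import *
c=ctrl.capture("side")
for col in "gr":
    for s,ct,bb in blobs(c,col): print(col,s,np.round(ct,1),ray(c,*ct,84))
s=ctrl.read_state();print(s["contact_force"],s["torque"])
th=np.radians(13.2);Rm=np.array([[np.cos(th),-np.sin(th)],[np.sin(th),np.cos(th)]])
p=s["tcp_pos"][:2];print("goal tcp",Rm@(p-[614.2,3.9])+[607.6,-19.2])
E
```

```text
9.175 [604.3 -35.9  42.5] [-179.9   -0.2  -16.1] 2.230760288184507
g 567 [286.8 198.4] [526.2  13.8  84. ]
g 930 [212.  309.5] [532.5 239.5  84. ]
r 339 [251.  253.7] [527.8 137.6  84. ]
[-0.16832759  0.62505215  6.95785751] [ 0.10964774  0.08450913 -0.0803606 ]
goal tcp [607.12879709 -60.30019964]
```

The gripper has the thin wall (gap 2.2 mm). I'll turn the bin back and then slide it.

Emit:
move_arm(
  increments=[
    [[0,0,-0.05,-3.4,0],[0,0,0,-3.4,0],[0,0,0,-3.3,0],[0,0,0,-3.3,0],[0.1,0.6,0,0,0],[0.1,0.6,0,0,0],[0.1,0.6,0,0,0],[0.1,0.6,0,0,0],[0,0,0,0,0],[0,0,0,0,0]],
  ],
)

```text
time: 10.48
tcp_pos: [606.8, -58.9, 42.5]
ee_rot: [-179.9, -0.2, -2.7]
contact_force: [-1.0, 4.3, 6.2]
finger_gap: 2.6
```

```bash
cat > chk.py <<'E'
from workcell import ctrl
from m import *
d0=pickle.load(open("c0.pkl","rb"))
for n in("side","top"):
    c=ctrl.capture(n)
    for x,t in((d0[n],"old"),(c,"now")):
        for col in "gr": print(n,t,col,[(int(s),np.round(ct,1).tolist(),ray(x,*ct,84)[:2].tolist()) for s,ct,bb in blobs(x,col) if s<1200])
E
python3 go.py; python3 chk.py
```

```text
10.475 [606.8 -58.9  42.5] [-179.9   -0.2   -2.7] 2.5708491353354583
side old g [(577, [300.2, 182.9], [520.4, -29.5]), (947, [212.0, 309.5], [532.5, 239.5])]
side old r [(346, [250.9, 253.7], [528.0, 137.7])]
side now g [(562, [300.4, 183.5], [519.6, -28.4]), (931, [212.1, 309.6], [532.4, 239.5])]
side now r [(339, [250.9, 253.7], [528.0, 137.7])]
top old g [(273, [145.4, 214.4], [533.0, 238.7]), (379, [274.8, 220.7], [521.0, -30.9])]
top old r [(382, [194.3, 216.7], [528.5, 136.8]), (294, [323.7, 223.5], [515.5, -132.3])]
top now g [(269, [145.4, 214.3], [533.1, 238.7]), (377, [274.3, 221.2], [519.8, -29.7])]
top now r [(382, [194.2, 216.7], [528.6, 136.9])]
```

Emit:
move_arm(
  increments=[
    [[0.1,0.13,0,0,0],[0,0,0,0,0],[0,0,0,0,0.15],[0,0,0,0,0.3],[0,0,-3,0,0.3],[0,0,-6,0,0.3],[0,0,-4,0,0],[-4.5,2.5,0,10,0],[-4,1.5,0,10,0],[0,0,0,10,0]],
  ],
)

```text
time: 11.82
tcp_pos: [515.1, -92.2, 170.8]
ee_rot: [179.9, 0.0, -33.3]
contact_force: [1.0, 0.0, 0.8]
finger_gap: -0.1
```

Emit:
move_arm(
  increments=[
    [[0,0,0,10,0],[0,0,0,10,0],[0,0,0,10,0],[0,0,0,10,0],[0,0,0,10,0],[0,0,0,10,0],[0,0,0,0,0],[0,0,0,0,0]],
  ],
)

```text
time: 12.82
tcp_pos: [517.2, -89.7, 167.5]
ee_rot: [179.6, 0.0, -87.0]
contact_force: [0.2, 0.5, 0.0]
finger_gap: -0.1
```

```bash
python3 go.py 518,-82,91; python3 chk.py|grep now
```

```text
12.825 [517.2 -89.7 167.5] [179.6   0.  -87. ] -0.14120927734752828
518,-82,91 [-0.76 -0.18  7.65]
side now g [(568, [300.4, 183.3], [519.8, -28.8]), (934, [212.1, 309.6], [532.4, 239.5])]
side now r [(339, [251.0, 253.7], [527.9, 137.6])]
top now g [(270, [145.4, 214.3], [533.1, 238.6]), (381, [274.6, 220.9], [520.4, -30.3])]
top now r [(383, [194.2, 216.7], [528.5, 136.9])]
```

Emit:
move_arm(
  increments=[
    [[-0.8,0,0,5.7,0],[0,0,4,0,0],[0,0,2,0,0],[0,0,0,0,0],[0,0,0,0,0]],
  ],
)

```text
time: 13.55
tcp_pos: [516.2, -86.5, 106.8]
ee_rot: [179.4, -0.0, -90.8]
contact_force: [-0.2, -0.6, 0.6]
finger_gap: 0.1
```

```bash
python3 go.py 518,-82,91 518,-66,91; python3 - <<'E'
from workcell import ctrl
from m import *
f=[cv2.cvtColor(ctrl.capture(n)["frame"],cv2.COLOR_RGB2BGR) for n in("wrist","side")]
cv2.imwrite("pics/a5.png",np.hstack([cv2.resize(x,(400,300)) for x in (f[0],f[1][90:240,200:400])]))
E
```

```text
13.55 [516.2 -86.5 106.8] [179.4  -0.  -90.8] 0.054279295463349427
518,-82,91 [-0.46 -0.2   1.58]
518,-66,91 [-2.05 -0.17  1.58]
```

View pics/a5.png

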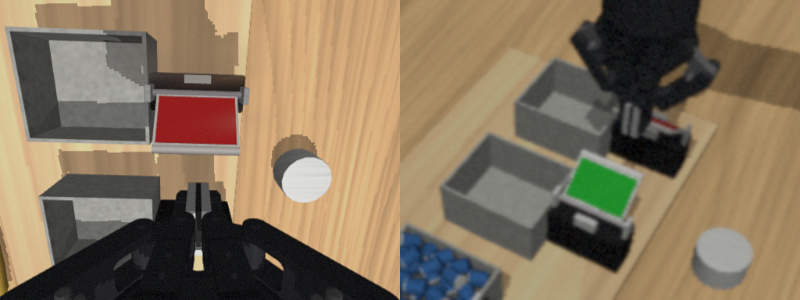

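The fingers are about 20 mm clear of both tags: the red tag's edge is at wrist row 150 and the tip at row 185. Now I'll do the arc push, tip just below the bead.

Emit:
move_arm(
  increments=[
    [[-0.45,-0.2,1.5,0,0],[-0.8,0,0,0,0],[-0.8,0,0,0,0],[-0.35,0,-0.25,0,0],[-0.35,0,-0.25,0,0],[-0.35,0,-0.25,0,0],[-0.35,0,-0.25,0,0],[0,0,0,0,0]],
  ],
)

```text
time: 14.65
tcp_pos: [518.2, -51.1, 101.1]
ee_rot: [179.4, -0.0, -90.7]
contact_force: [0.9, -0.1, -0.5]
finger_gap: 0.0
```

```bash
python3 go.py; python3 chk.py|grep now; python3 - <<'E'
from workcell import ctrl
from m import *
f=[cv2.cvtColor(ctrl.capture(n)["frame"],cv2.COLOR_RGB2BGR) for n in("wrist","side")]
cv2.imwrite("pics/a6.png",np.hstack([cv2.resize(x,(400,300)) for x in (f[0],f[1][90:240,200:400])]))
E
```

```text
14.65 [518.2 -51.1 101.1] [179.4  -0.  -90.7] 0.04623587580330551
side now g [(553, [298.8, 183.8], [521.7, -26.3]), (931, [212.1, 309.6], [532.4, 239.5])]
side now r [(341, [251.0, 253.7], [527.8, 137.7])]
top now g [(270, [145.4, 214.3], [533.1, 238.6])]
top now r [(383, [194.2, 216.7], [528.5, 136.9])]
```

View pics/a6.png

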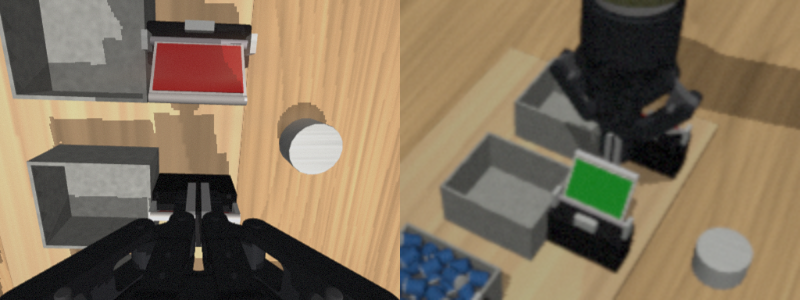

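```bash
cat > trk.py <<'E'
from workcell import ctrl
from m import *
import os,sys
d0=pickle.load(open("c0.pkl","rb"))["side"]["frame"];c=ctrl.capture("side");f=c["frame"]
g=lambda x:cv2.cvtColor(x,cv2.COLOR_RGB2GRAY)
def tm(x0,y0,x1,y1,p=6):
    r=cv2.matchTemplate(cv2.resize(g(f)[y0-p:y1+p,x0-p:x1+p],None,fx=8,fy=8,interpolation=2),cv2.resize(g(d0)[y0:y1,x0:x1],None,fx=8,fy=8,interpolation=2),5)
    _,v,_,l=cv2.minMaxLoc(r);return round(v,3),(l[0]/8-p,l[1]/8-p)
print("bin3 left",tm(218,165,262,216)," block3",tm(275,196,315,222)," bin2",tm(176,210,236,270)," block2",tm(228,262,278,282)," board",tm(325,150,360,190))
print([(k,int(s),np.round(ct,1).tolist()) for k in"gr" for s,ct,_ in blobs(c,k,30)])
s=ctrl.read_state();print(s["time"],s["tcp_pos"].round(1),s["contact_force"].round(1))
E
python3 trk.py
```

```text
bin3 left (0.996, (0.125, 0.125))  block3 (0.992, (0.125, 0.375))  bin2 (0.997, (0.0, 0.0))  block2 (0.998, (0.0, 0.0))  board (0.893, (-0.125, 0.5))
[('g', 556, [298.9, 183.8]), ('g', 929, [212.1, 309.5]), ('r', 338, [250.9, 253.7])]
14.9 [517.9 -51.7 100.7] [0.4 0.1 0.5]
```

The bin has stayed put, within 0.4 px. The tag centroid shift fits a rising tag, so I'll continue the arc.

Emit:
move_arm(
  increments=[
    [[-0.4,0,-0.2,0,0],[-0.4,0,-0.2,0,0],[0,0,0,0,0]],
  ],
)

```text
time: 15.28
tcp_pos: [518.4, -42.8, 105.0]
ee_rot: [179.3, -0.0, -90.7]
contact_force: [0.9, -0.0, -0.2]
finger_gap: -0.3
```

```bash
python3 trk.py
```

```text
bin3 left (0.996, (0.125, 0.125))  block3 (0.988, (0.125, 0.375))  bin2 (0.998, (0.0, 0.0))  block2 (0.998, (0.0, 0.0))  board (0.884, (-0.25, 0.625))
[('g', 459, [297.8, 184.9]), ('g', 931, [212.1, 309.6]), ('r', 342, [251.0, 253.7])]
15.325 [518.3 -43.1 104.9] [-0.9  0.1 -0.5]
```

Green area is shrinking (553 to 459) with the bin still, so the tag is rising. Continuing past upright.

Emit:
move_arm(
  increments=[
    [[-0.4,0,-0.1,0,0],[-0.4,0,-0.1,0,0],[-0.4,0,-0.05,0,0],[-0.4,0,0,0,0],[-0.4,0,0,0,0],[0,0,0,0,0],[0,0,0,0,0]],
  ],
)

```text
time: 16.2
tcp_pos: [518.4, -23.6, 107.3]
ee_rot: [179.3, -0.0, -90.7]
contact_force: [-0.2, 0.6, 0.4]
finger_gap: 0.1
```

```bash
python3 trk.py
```

```text
bin3 left (0.996, (0.125, 0.125))  block3 (0.938, (0.125, 0.25))  bin2 (0.998, (0.0, 0.0))  block2 (0.998, (0.0, 0.0))  board (0.87, (0.0, 0.0))
[('g', 931, [212.1, 309.5]), ('r', 338, [250.9, 253.7])]
16.25 [518.4 -23.7 107.3] [ 0.3 -0.9 -0. ]
```

Emit:
move_arm(
  increments=[
    [[-0.4,0,0,0,0],[-0.4,0,0,0,0],[-0.3,0,0,0,0],[0,0,0,0,0],[0,0,0,0,0]],
  ],
)

```text
time: 16.88
tcp_pos: [518.5, -12.5, 107.3]
ee_rot: [179.3, -0.0, -90.7]
contact_force: [0.0, 0.1, 0.2]
finger_gap: -0.2
```

```bash
python3 trk.py; python3 - <<'E'
from workcell import ctrl
from m import *
f=[cv2.cvtColor(ctrl.capture(n)["frame"],cv2.COLOR_RGB2BGR) for n in("wrist","side")]
cv2.imwrite("pics/a7.png",np.hstack([cv2.resize(x,(400,300)) for x in (f[0],f[1][90:240,200:400])]))
E
```

```text
bin3 left (0.996, (0.125, 0.125))  block3 (0.849, (0.375, 0.875))  bin2 (0.997, (0.0, 0.0))  block2 (0.998, (0.0, 0.0))  board (0.89, (-0.125, 0.0))
[('g', 929, [212.0, 309.6]), ('r', 138, [292.1, 195.2]), ('r', 339, [250.9, 253.7])]
16.925 [518.6 -12.6 107.3] [0.9 0.4 0.2]
```

View pics/a7.png

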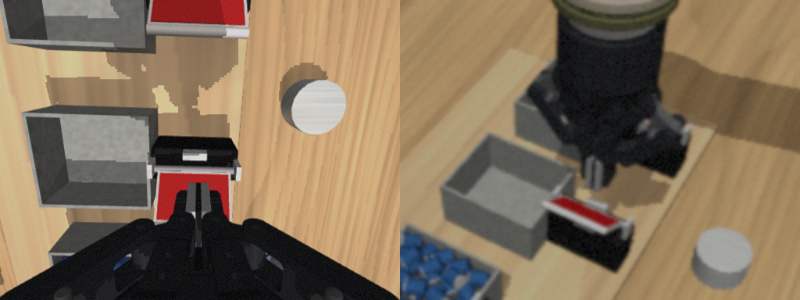

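The third bin's tag now shows red, with the bin unmoved. On to the caps tag, mirrored.

Emit:
move_arm(
  increments=[
    [[0,0,-3,0,0],[-2,-0.2,-3,0,0],[-6,-0.3,0,0,0],[-6,-0.3,0,0,0],[-6,0,0,0,0],[0,0,0,0,0],[0,0,0,0,0]],
  ],
)

```text
time: 17.9
tcp_pos: [528.9, 174.9, 165.1]
ee_rot: [179.0, -0.1, -90.8]
contact_force: [0.5, -0.6, 0.2]
finger_gap: -0.1
```

```bash
python3 go.py 530.5,187.5,108; python3 trk.py
```

```text
17.9 [528.9 174.9 165.1] [ 1.79e+02 -1.00e-01 -9.08e+01] -0.07916367050205197
530.5,187.5,108 [-1.27 -0.24  5.7 ]
bin3 left (0.137, (-2.75, 0.0))  block3 (0.743, (0.625, 1.125))  bin2 (0.795, (-0.125, 0.0))  block2 (0.998, (0.0, 0.0))  board (0.929, (-0.125, 0.125))
[('g', 918, [212.1, 309.6]), ('r', 65, [298.3, 198.4]), ('r', 248, [254.0, 255.7])]
17.95 [529.1 174.  165.5] [-0.4  0.3  1.3]
```

Emit:
move_arm(
  increments=[
    [[-1.3,-0.2,0,0,0],[0,0,3,0,0],[0,0,2.7,0,0],[0,0,0,0,0],[0,0,0,0,0]],
  ],
)

```text
time: 18.58
tcp_pos: [530.9, 188.1, 109.7]
ee_rot: [179.1, 0.1, -90.9]
contact_force: [-0.0, 1.3, 0.5]
finger_gap: -0.2
```

```bash
python3 go.py 530.5,187.5,91; python3 trk.py; python3 - <<'E'
from workcell import ctrl
from m import *
f=[cv2.cvtColor(ctrl.capture(n)["frame"],cv2.COLOR_RGB2BGR) for n in("wrist","side")]
cv2.imwrite("pics/a8.png",np.hstack([cv2.resize(x,(400,300)) for x in (f[0],f[1][150:354,120:392])]))
E
```

```text
18.575 [530.9 188.1 109.7] [ 1.791e+02  1.000e-01 -9.090e+01] -0.15911935297307545
530.5,187.5,91 [0.06 0.01 1.87]
bin3 left (0.126, (-6.0, -6.0))  block3 (0.852, (0.375, 0.875))  bin2 (0.667, (-2.75, -1.75))  block2 (0.707, (0.375, 0.375))  board (0.986, (0.0, 0.0))
[('g', 906, [212.1, 309.6]), ('r', 150, [292.2, 195.3])]
18.625 [531.1 188.2 109.9] [ 0.5 -0.1  0.4]
```

View pics/a8.png

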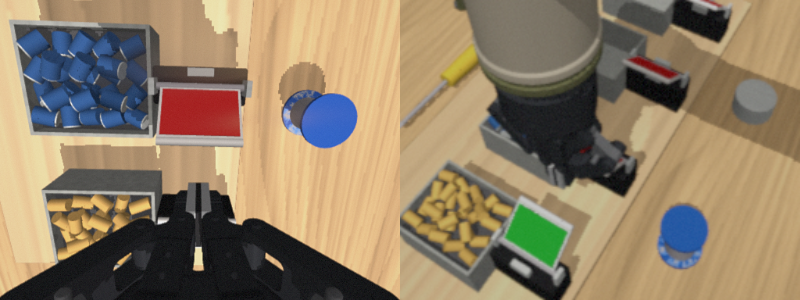

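The finger tip (198,185) is clear of the caps tag's edge (row 145), with the brass tag behind it untouched. Pushing toward -y.

Emit:
move_arm(
  increments=[
    [[0,0,1.9,0,0],[0.8,0,0,0,0],[0.8,0,0,0,0],[0.35,0,-0.25,0,0],[0.35,0,-0.25,0,0],[0.35,0,-0.25,0,0],[0.35,0,-0.25,0,0],[0.4,0,-0.2,0,0],[0.4,0,-0.2,0,0],[0,0,0,0,0]],
  ],
)

```text
time: 19.98
tcp_pos: [529.7, 149.8, 103.6]
ee_rot: [179.1, 0.0, -90.8]
contact_force: [0.6, 0.6, -0.4]
finger_gap: -0.1
```

```bash
python3 trk.py; python3 - <<'E'
from workcell import ctrl
from m import *
c=ctrl.capture("wrist");print([(k,int(s),np.round(ct)) for k in "gr" for s,ct,_ in blobs(c,k)])
c=ctrl.capture("wrist");f=[cv2.cvtColor(x["frame"],cv2.COLOR_RGB2BGR) for x in(c,ctrl.capture("side"))]
cv2.imwrite("pics/a9.png",np.hstack([cv2.resize(x,(400,300)) for x in (f[0],f[1][150:354,120:392])]))
E
```

```text
bin3 left (-0.077, (-6.0, -6.0))  block3 (0.797, (0.375, 0.875))  bin2 (0.766, (0.0, 0.0))  block2 (0.848, (0.0, -0.5))  board (0.941, (-0.125, 0.125))
[('g', 914, [212.1, 309.6]), ('r', 97, [292.1, 195.7])]
20.025 [529.7 150.1 103.5] [-0.3  0.4  0.1]
[('r', 4391, array([255., 199.]))]
```

View pics/a9.png

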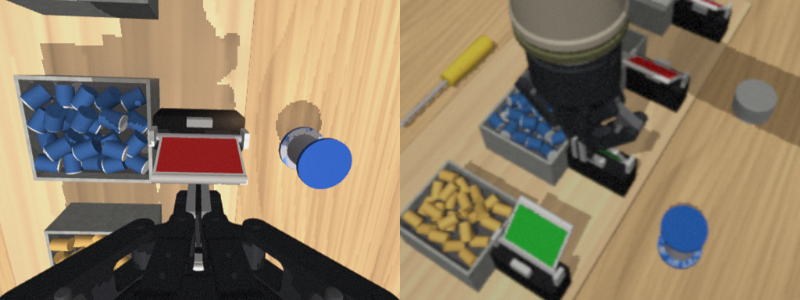

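The caps tag is rising against the tip and the bin looks square and still. Continuing past upright.

Emit:
move_arm(
  increments=[
    [[0.4,0,-0.1,0,0],[0.4,0,-0.1,0,0],[0.4,0,-0.1,0,0],[0.4,0,-0.05,0,0],[0.4,0,0,0,0],[0.4,0,0,0,0],[0.4,0,0,0,0],[0.3,0,0,0,0],[0,0,0,0,0],[0,0,0,0,0]],
  ],
)

```text
time: 21.42
tcp_pos: [529.2, 119.4, 106.9]
ee_rot: [179.0, 0.0, -90.8]
contact_force: [-0.3, 0.7, 0.4]
finger_gap: 0.1
```

```bash
python3 trk.py; python3 - <<'E'
from workcell import ctrl
from m import *
c=ctrl.capture("wrist");print([(k,int(s),np.round(ct)) for k in "gr" for s,ct,_ in blobs(c,k)])
E
```

```text
bin3 left (0.447, (-6.0, 2.25))  block3 (0.407, (0.75, 0.375))  bin2 (0.874, (-0.125, 0.125))  block2 (0.851, (0.0, -0.5))  board (0.924, (-0.125, 0.25))
[('g', 331, [264.6, 243.8]), ('g', 923, [212.1, 309.6]), ('r', 53, [300.4, 198.9])]
21.475 [529.3 119.5 106.9] [-0.4  0.8 -0.7]
[('g', 1470, array([263., 210.])), ('r', 4304, array([264.,  18.]))]
```

Green is showing on caps. I'll lift, move the arm clear and check.

Emit:
move_arm(
  increments=[
    [[0,0,-4,0,0],[0,0,-6,0,0],[6,0,-2,0,0],[6,0,0,0,0],[6,0,0,0,0],[6,0,0,0,0],[6,0,0,0,0],[6,0,0,0,0],[6,0,0,0,0],[0,0,0,0,0]],
  ],
)

```text
time: 22.78
tcp_pos: [521.3, -307.7, 227.0]
ee_rot: [179.0, -0.2, -91.5]
contact_force: [0.2, 0.9, 0.1]
finger_gap: -0.1
```

```bash
python3 trk.py; python3 chk.py; python3 - <<'E'
from workcell import ctrl
from m import *
d0=pickle.load(open("c0.pkl","rb"));d={n:ctrl.capture(n) for n in("top","side")};pickle.dump(d,open("c2.pkl","wb"))
B=lambda c:cv2.cvtColor(c["frame"],cv2.COLOR_RGB2BGR)
cv2.imwrite("pics/b0.png",np.vstack([cv2.resize(B(x["top"])[100:290,100:380],(800,300),interpolation=2)[:, :] for x in(d0,d)]))
E
```

```text
bin3 left (0.996, (0.125, 0.125))  block3 (0.849, (0.375, 0.75))  bin2 (0.943, (-0.125, 0.0))  block2 (0.848, (0.0, -0.5))  board (0.998, (0.0, 0.0))
[('g', 718, [261.7, 238.1]), ('g', 943, [212.0, 309.5]), ('r', 142, [292.1, 195.3])]
22.825 [ 523.2 -304.   226.7] [ 1.2  0.4 -0.3]
side old g [(577, [300.2, 182.9], [520.4, -29.5]), (947, [212.0, 309.5], [532.5, 239.5])]
side old r [(346, [250.9, 253.7], [528.0, 137.7])]
side now g [(720, [261.8, 238.1], [526.4, 105.1]), (945, [212.1, 309.5], [532.4, 239.5])]
side now r [(142, [292.1, 195.3], [521.2, 3.2])]
top old g [(273, [145.4, 214.4], [533.0, 238.7]), (379, [274.8, 220.7], [521.0, -30.9])]
top old r [(382, [194.3, 216.7], [528.5, 136.8]), (294, [323.7, 223.5], [515.5, -132.3])]
top now g [(270, [145.4, 214.3], [533.1, 238.6]), (317, [210.0, 217.5], [527.1, 104.1])]
top now r [(339, [258.6, 220.3], [521.6, 2.9]), (295, [323.7, 223.5], [515.5, -132.4])]
```

View pics/b0.png

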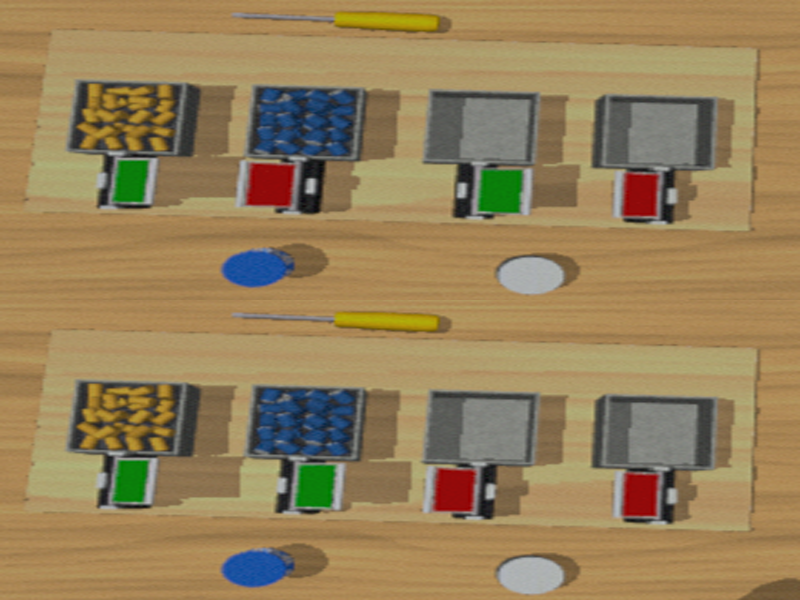

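All four tags are right, and the bins and bystanders match the first picture. Handing in.

```bash
python3 -c "
from workcell import ctrl
print(ctrl.finish_job())"
```

```text
the job is handed in; nothing more can be done
None
```

The job is handed in with all four tags correct, but I shifted one bin during the work and had to put it back. I pushed over the two wrong tags: the capacitor bin now shows green, and the third bin in the row (an empty one) shows red. The brass tag (green) and the other empty bin's tag (red) were already right, and I left them alone.

**The mishap:** my first push on the third bin's tag jammed. It swung that bin about 13° and about 24 mm at its centre instead of raising the tag. I gripped the bin's side wall lightly, slid it back along the board without deliberately lifting it, and let go. I then turned the gripper 90° and followed the tag's arc with the fingertip, and both tags went over with no visible movement of the bins.

**Last checks:**
- **Tags:** the top and side views agree that they read green, green, red, red from left to right.
- **Third bin:** it matches its first picture to within 0.15 px in the side view. Before the second push its tag measured about 1 mm or less from where it started.
- **Other objects:** the capacitor bin matched within about 0.15 px. The brass bin, the fourth bin, spool, tin and screwdriver look unmoved in the before-and-after pictures.
- **Weak match:** the tag blocks under the two flipped tags matched less well (scores about 0.85, offsets up to 0.8 px). I put this down to the changed tag appearance above them.
- **Limits:** the clock read about 23 s, and the highest force I saw was about 7 N. The arm was clear of everything at the end.

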